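# Nudge the shaker plate onto its pins and bolt it

## Robot

A 6-joint arm with a two-finger parallel gripper is mounted at the origin on a cart in front of the work surface, level with it; the furniture and walls round the work are solid. World frame = base frame: x ahead of the robot, y to its left, z up, the work surface at z = 0. Lengths are in mm, angles in rad, forces in N, time in s.
With the tool pointing down it reaches from about 300 to 875 mm from the base axis. Payload 4.2 kg.
Tool frame: the origin (TCP) lies on the centre line of the jaws, within the pads' length; the fingertips stand 19 mm ahead of it and the grasp point (between the pads) is the TCP; z points along the fingers, y is the direction in which the jaws open and shut (so a half turn about z gives the same grasp; the last joint's range is limited). The gripper opens to 85 mm and grips with 20 to 120 N. Pads are 22 mm wide; open, the fingers measure 114 mm over their backs; the gripper's body (76 mm by 85 mm) begins 54 mm behind the grasp point. The pads swing forward as they close: fully open they stand 13 mm farther back than shut.
Start: joints at [1.182, 0.32, 1.565, -0, 1.257, -0.02], TCP at [207.287, 536.35, 250.338] pointing down, gripper open.
Joint ranges: [-3.11, 3.11], [-0.84, 2.01], [0.21, 2.61], [-1.34, 4.49], [0.05, 2.63], [-2.56, 2.56]. Speed limits (rad/s): [2.57, 2.57, 3.14, 3.14, 3.14, 3.14].

## Interface

Orientations are given as a unit quaternion [w, x, y, z].
In Python, from rig import get_state, grab_frame, finish_job gives the robot as it stands.
- The arm moves only by the shell command python3 -m handwheel 'ROWS' [FORCE]. ROWS is JSON, one flat list of numbers, 5 for each row, row after row: the shift along the world's x, y, z in cm, then the turn about the world's z in degrees, then the opening, from 0 (shut) to 1 (fully open). A call has 1 to 12 rows; each row is the pose to reach, as a shift and turn from the pose commanded when the call began; what a row does not reach only later rows make up. A row lasts 1/10 s, in which the tool goes at most 50 mm and 8.59 degrees, less where a joint would pass 70% of its speed; a pose out of reach is approached as far as the arm can. A call with a gripper value outside its range is refused whole. The fingers move at their own pace and stop on an object; FORCE is the grip in N (left out, the last holds). Time passes only in rows, so rows that repeat a pose let the fingers close. It gives the time, the measured TCP pose, the force and the opening at its end, in the units of the state.
- get_state(): the state, without advancing time (a new reading comes with each control period).
- grab_frame(name): name is "side" or "top" or "wrist"; returns a dict with "img" (384x512x3 uint8, red, green, blue), "fx", "fy", "cx", "cy" (pixels), "xyz" and "attitude" of the camera in the world; the wrist camera has in their place "hand_eye" (4x4, takes a point from camera to tool coordinates, whose origin is the TCP and whose axes are the flange's). Camera axes: x right, y down, z forward; pixel columns grow to the right and rows downward; lengths in mm; the calibration is good to about 2 mm. A picture is of the moment at which its call begins: read the wrist's pose just before it. There is no depth.
- finish_job(): hands the job in, once; it reports no verdict.
The state is a dict: "time_s": time; "joints": joint angles; "joint_velocities": joint speeds; "effort": joint torques, N m; "ee_pos": TCP position; "orientation": TCP orientation; "force": force on the tool from outside, world axes, zero at the start; "moment": the same for the moment, N m; "gripper_width": opening from 0.0 (shut) to 1.0 (fully open).
Only numpy, scipy, OpenCV 4.12 (cv2) and the standard library are available. Lean on these libraries where they do the work, as an engineer would, in place of code of your own. Each camera call takes 0.05 s, during which the arm holds its last target.

## Task

The blue plate on the bench shaker lies askew on top of the two locating pins. Nudge it along between its guide rails with the fingertips until both holes drop over the pins and it lies flat on the deck, then push the red-knobbed bolt all the way in over its edge. Only push: do not lift the plate, and leave the things round the shaker where they are.

Things in the scene. Friction and masses are not known exactly. Their poses are not given: they have to be found in the camera images.
- shaker: Low white bench shaker, fixed, 180 (x) x 230 (y) mm, its flat deck 40 mm above the worktop; origin at the centre of its underside, z up, -x side (panel, bolt) towards the robot, +y left. Two rails 14 mm high run along y on the deck, inner faces at x = +-52 mm; the channel between is open at both ends. Two pins, 8 mm across, 7 mm high, stand on the deck at x = +-30 mm, y = 0.
- seat (a point): Point on the deck midway between the pins, axes as the shaker's; the seated plate is centred here. Pushed on its +y end face, just above the deck, towards the shaker's -y, the plate slides over the pins and drops when its holes meet them; the pins then stop it.
- plate: Loose blue plate, 100 (x) x 120 (y) x 10 mm, 0.3 kg, two through holes 13 mm across at x = +-30 mm, y = 0; origin at the centre of its underside, axes near the shaker's. It has 2 mm play to each rail. At the start it is 20 to 42 mm too far to the shaker's +y: its middle rests on the pin tops, its +y end on the deck, its -y end stands up.
- plate_center (a point): Centre of the plate, half-way up its 10 mm. Seated, it is 5 mm above the seat point.
- bolt (a joint): Slide bolt in the middle of the front rail: 0 = fully out, 0.016 m = fully in; moves along the shaker's +x (away from the robot) and stays where it is left (friction 1.5 N). Pushed in, its steel tongue reaches about 12 mm over the plate's edge, 2.5 mm above the seated plate; an unseated plate blocks it.
- bolt_knob (a point): Middle of the bolt's upright red knob, 16 mm across; the knob reaches 12.5 mm above and below this point and moves with the bolt. The point is 70 mm above the worktop.
- petri: Petri dish with pink medium, 91 mm across, 17 mm high; a bystander, to be left alone; origin at the centre of its underside on the worktop
- iodine: Brown bottle with red cap, 44 mm across, 86 mm high; a bystander, to be left alone; origin at the centre of its underside on the worktop
- red_marker: White felt marker with red cap, 136 mm long; a bystander, to be left alone; origin at the centre of its underside on the worktop
- marker: White felt marker with blue cap, 136 mm long; a bystander, to be left alone; origin at the centre of its underside on the worktop
- clock: White digital timer lying on its back, 70 x 64 x 17 mm; a bystander, to be left alone; origin at the centre of its underside on the worktop
Mind the look-alikes: they are no part of the job. There is more than one size of the plate; the job needs the largest.

How it is judged (in metres and radians):
On the way, in this order (a step that is already met when the one before it is completed fails the run):
1. the plate has dropped over both pins and lies flat on the deck, the bolt still out (z of plate_center in the frame of seat below 0.0065 m and horizontal distance between plate_center and seat below 0.006 m and angle between plate's own z axis and vertical below 0.02 rad and angle between the y axis of plate and the y axis of shaker, either way round below 0.06 rad and value of joint bolt below 0.006 m), for 0.2 s.
2. the bolt is pushed in over the plate (value of joint bolt above 0.013 m), for 0.2 s.
At the end, for the whole second after the job is handed in: Plate at rest flat on the deck over both pins (centre within 6 mm of the seat point in plan and not more than 6.5 mm above it, tilt under 0.02 rad, turned less than 0.06 rad from the shaker), bolt in by more than 13 mm of its 16, bystanders within 20 mm of where they stood (z of plate_center in the frame of seat below 0.0065 m and horizontal distance between plate_center and seat below 0.006 m and angle between plate's own z axis and vertical below 0.02 rad and angle between the y axis of plate and the y axis of shaker, either way round below 0.06 rad and value of joint bolt above 0.013 m and linear speed of plate below 0.01 m/s and distance of each of petri, iodine, red_marker, marker, clock from where it was at the start of the episode below 0.02 m); the robot touches nothing.
It fails at once if the plate is lifted clear of the deck and pins (centre more than 18 mm above the deck) (z of plate_center in the frame of seat above 0.018 m).
It fails at once if a bystander is moved by more than 20 mm (distance of any of petri, iodine, red_marker, marker, clock from where it was at the start of the episode above 0.02 m).
It also fails if it takes over 51 s, if anything falls off the work surface, if the arm or the gripper's body presses on something with over 40 N, if the wrist force passes 120 N, or if a joint passes its speed limit or range.

## Working session

There is one attempt and no reset: what is moved stays moved. The work goes in short steps, Python scripts to look and compute and a shell command to move; the robot and the scene stay as the last step left them, time stands still between calls to the robot, and variables do not carry over. Pictures are saved under pics/ and viewed, and the job is handed in when it is done.

```bash
mkdir -p pics; ls; cat > h.py <<'E'
import numpy as np, cv2
from rig import get_state, grab_frame
from scipy.spatial.transform import Rotation as R
def snap(name,fn):
    f=grab_frame(name); cv2.imwrite('pics/'+fn,cv2.cvtColor(f['img'],cv2.COLOR_RGB2BGR)); return f
E
python3 - <<'E'
from h import *
s=get_state();print(s)
for n in('top','side'):
    f=snap(n,n+'0.png');print({k:v for k,v in f.items() if k!='img'})
E
```

```text
pics
{'time_s': 0.0, 'joints': array([ 1.18198805e+00,  3.20325185e-01,  1.56570833e+00,  1.52530054e-06,
        1.25739950e+00, -2.00308143e-02]), 'joint_velocities': array([ 0.00117571, -0.00117356, -0.00159095,  0.00059833, -0.00115486,
        0.00071341]), 'effort': array([-2.32078113e-03, -4.15513337e+01, -2.34163034e+01, -3.51396693e-04,
        8.35217535e-03,  1.33777073e-05]), 'ee_pos': array([207.11653091, 535.9157113 , 249.4517395 ]), 'orientation': array([-1.87505290e-04,  1.83345815e-01,  9.83048048e-01, -9.00871977e-04]), 'force': array([ 0.17961701, -0.22084064,  0.08554847]), 'moment': array([ 0.01566489,  0.01177731, -0.00320447]), 'gripper_width': 0.9949216436650223}
{'fx': 362.02500225315794, 'fy': 362.02500225315794, 'cx': 247.22651453342112, 'cy': 193.91739002328436, 'xyz': array([ 337.721002  ,  344.33017254, 1051.55029585]), 'attitude': array([ 0.05485874, -0.69455438,  0.71499797, -0.05798821])}
{'fx': 394.07291168799713, 'fy': 394.07291168799713, 'cx': 253.7959551691526, 'cy': 194.1082957709893, 'xyz': array([ 605.96884341, -332.45962664,  785.22701605]), 'attitude': array([-0.37336108,  0.92430046,  0.06975566, -0.03747401])}
```

View pics/top0.png

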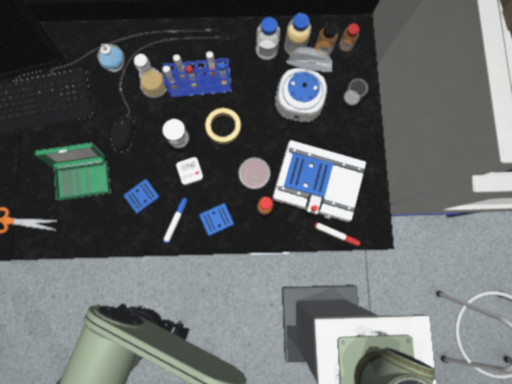

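View pics/side0.png

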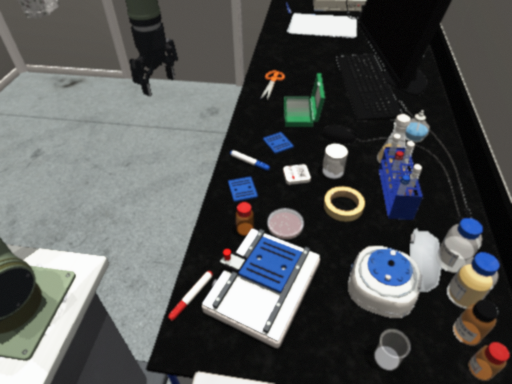

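```bash
cat >> h.py <<'E'
def cam(f):
    q=f['attitude'];return R.from_quat([q[1],q[2],q[3],q[0]]).as_matrix(),np.array(f['xyz'])
def ray(f,uv,z):
    M,c=cam(f);d=M@np.array([(uv[0]-f['cx'])/f['fx'],(uv[1]-f['cy'])/f['fy'],1]);return c+d*(z-c[2])/d[2]
def proj(f,p):
    M,c=cam(f);q=(np.atleast_2d(p)-c)@M;return np.c_[f['cx']+f['fx']*q[:,0]/q[:,2],f['cy']+f['fy']*q[:,1]/q[:,2]]
E
python3 - <<'E'
from h import *
t=cv2.imread('pics/top0.png');s=cv2.imread('pics/side0.png')
cv2.imwrite('pics/topc.png',cv2.resize(t[130:250,240:390],None,fx=5,fy=5,interpolation=cv2.INTER_CUBIC))
cv2.imwrite('pics/sidec.png',cv2.resize(s[220:350,195:335],None,fx=4.6,fy=4.6,interpolation=cv2.INTER_CUBIC))
E
```

```text
(no output)
```

View pics/topc.png

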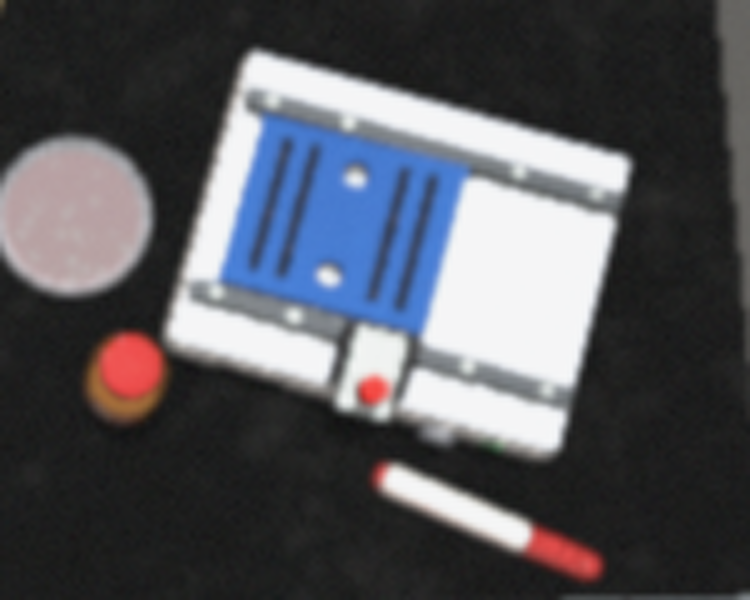

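View pics/sidec.png

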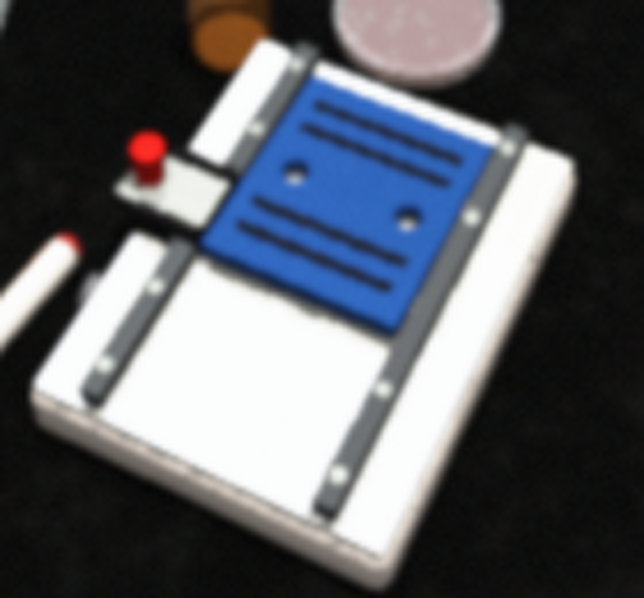

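```bash
python3 - <<'E'
from h import *
T=grab_frame('top');S=grab_frame('side')
t=lambda u,v:((u+.5)/5-.5+240,(v+.5)/5-.5+130)
s=lambda u,v:((u+.5)/4.6-.5+195,(v+.5)/4.6-.5+220)
tc=[t(250,50),t(633,157),t(557,450),t(163,340)]
sc=[s(577,160),s(385,565),s(33,393),s(262,38)]
names=['+x+y','+x-y','-x-y','-x+y']
P=[]
for n,a,b in zip(names,tc,[sc[0],sc[1],sc[2],sc[3]]):
    p=ray(T,a,40);q=ray(S,b,40);print(n,p.round(1),q.round(1));P.append((p+q)/2)
P=np.array(P)[:,:2]
c=P.mean(0);mod=np.array([[90,115],[90,-115],[-90,-115],[-90,115]])
q=P-c;A=(mod*q).sum();B=(mod[:,0]*q[:,1]-mod[:,1]*q[:,0]).sum();th=np.arctan2(B,A)
print('c',c,'th',np.degrees(th),'edges',np.linalg.norm(P-np.roll(P,-1,0),axis=1))
Rm=np.array([[np.cos(th),-np.sin(th)],[np.sin(th),np.cos(th)]])
loc=lambda p:(p[:2]-c)@Rm
print('knob top t',loc(ray(T,t(374,388),82.5)),'s',loc(ray(S,s(148,148),82.5)),ray(T,t(374,388),82.5),ray(S,s(148,148),82.5))
print('plate -y corners',[loc(ray(T,t(*k),58)).round(1) for k in[(469,172),(425,335)]],[loc(ray(S,s(*k),58)).round(1) for k in[(397,330),(203,245)]])
print('plate +y',[loc(ray(T,t(*k),50)).round(1) for k in[(262,117),(220,280)]],[loc(ray(S,s(*k),50)).round(1) for k in[(495,150),(312,78)]])
print('holes',[loc(ray(T,t(*k),55)).round(1) for k in[(356,176),(329,275)]],[loc(ray(S,s(*k),55)).round(1) for k in[(408,217),(296,173)]])
print('iod',ray(T,t(132,365),86),ray(S,(244,208),86),'petri',ray(T,t(75,216),17),'marker',[ray(T,t(*k),10) for k in[(380,475),(600,570)]])
print(Rm)
E
```

```text
+x+y [656.6 209.9  40. ] [660.1 210.   40. ]
+x-y [586.6  -7.2  40. ] [589.3  -8.2  40. ]
-x-y [419.5  49.1  40. ] [423.5  46.7  40. ]
-x+y [488.1 267.2  40. ] [492.6 264.5  40. ]
c [539.52785848 129.01659825] th -17.996990393633766 edges [228.77541575 175.50363215 228.56102938 177.0556091 ]
knob top t [-91.83080145   0.36962841] s [-87.5786064    0.64844809] [452.30428889 157.74083241  82.5       ] [456.43458181 156.69222211  82.5       ]
plate -y corners [array([ 46.2, -23.6]), array([-50.9, -22.9])] [array([ 52.5, -21.8]), array([-47.2, -21.5])]
plate +y [array([46.6, 96.4]), array([-51.4,  94.3])] [array([53. , 94.9]), array([-47.6,  95.2])]
holes [array([26.8, 36.6]), array([-32.5,  36.6])] [array([31.7, 37.1]), array([-27.2,  36.1])]
iod [468.10833015 287.9440322   86.        ] [471.91193243 285.31044158  86.        ] petri [566.19476574 313.92931134  17.        ] marker [array([410.45092516, 143.28758359,  10.        ]), array([352.71267293,  20.96910421,  10.        ])]
[[ 0.95107275  0.30896704]
 [-0.30896704  0.95107275]]
```

The job's plate is the large blue one on the shaker, top view (308,173). The look-alikes are the two smaller blue plates lying on the bench at (141,196) and (216,219). For the red knob at (314,207), the look-alikes are the iodine cap (265,203) and the marker cap. The close crop shows the large plate between the rails, centred about 37 mm towards +y. The shaker is at (539.5, 129) with yaw −18°, and its edges measure 229 and 176 mm (given: 230 and 180).

Next I move above the +y end with the jaws shut.

```bash
python3 -m handwheel '[3.5,-2.7,0,1,0, 7,-5.4,0,2,0, 10.5,-8,0,3.1,0, 14,-10.7,0,3.1,0, 17.5,-13.3,0,3.1,0, 21,-16,0,3.1,0, 24.5,-18.7,0,3.1,0, 28,-21.3,0,3.1,0, 31.5,-24,0,3.1,0, 35,-26.7,0,3.1,0, 37.2,-28.4,0,3.1,0, 37.2,-28.4,0,3.1,0]' 20
python3 - <<'E'
from h import *
s=get_state();print(s['ee_pos'],s['orientation'],s['gripper_width'],s['force'])
snap('wrist','w1.png');snap('top','t1.png')
E
```

```text
time_s: 1.4
ee_pos: [581.9, 249.7, 249.5]
orientation: [0.0, 0.159, 0.987, -0.0]
force: [-1.1, 0.6, -0.6]
gripper_width: 0.0
[581.89854073 249.68008992 249.48843125] [ 2.91946627e-04  1.58774015e-01  9.87314794e-01 -4.73071988e-04] 0.00044681028627487144 [-1.12818521  0.61757386 -0.59129145]
```

View wrist.

View pics/w1.png

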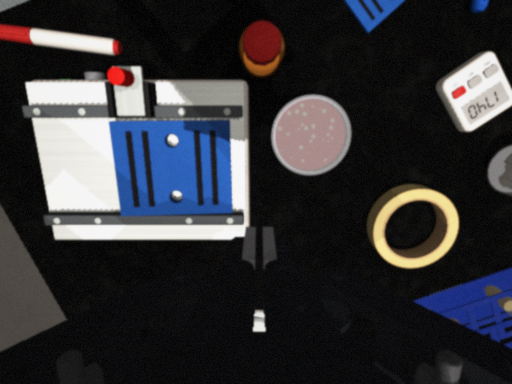

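The wrist view shows the whole shaker, with deck corners near (26,82), (248,80), (248,238), (55,240) and holes at (173,140) and (177,196). I'll use it to cross-check the pose.

```bash
cat >> h.py <<'E'
def wcam(f,s):
    q=s['orientation'];A=R.from_quat([q[1],q[2],q[3],q[0]]).as_matrix();H=np.array(f['hand_eye'])
    return A@H[:3,:3],A@H[:3,3]+s['ee_pos']
def wray(f,s,uv,z):
    M,c=wcam(f,s);d=M@np.array([(uv[0]-f['cx'])/f['fx'],(uv[1]-f['cy'])/f['fy'],1]);return c+d*(z-c[2])/d[2]
th=np.radians(-18);c0=np.array([539.5,129.]);Rm=np.array([[np.cos(th),-np.sin(th)],[np.sin(th),np.cos(th)]])
loc=lambda p:(np.asarray(p)[:2]-c0)@Rm
E
python3 - <<'E'
from h import *
s=get_state();f=snap('wrist','w2.png')
L=lambda u,v,z:loc(wray(f,s,(u,v),z)).round(1)
print('corners',L(26,82,40),L(248,80,40),L(248,238,40),L(55,240,40))
print('rails inner +y end top',L(243,117,54),L(243,213,54))
print('holes',L(173,140,55),L(177,196,55),'plate +y',L(231,121,50),L(231,214,50),'knob',L(118,76,82))
print('tip',[L(248,266,t) for t in(230,)],L(274,266,230),L(261,266,230),'tool',loc(s['ee_pos']))
im=cv2.imread('pics/w2.png');cv2.imwrite('pics/w2c.png',cv2.resize(im[60:280,10:290],None,fx=2.7,fy=2.7,interpolation=cv2.INTER_CUBIC))
E
```

```text
corners [ -90.8 -107.2] [-92.5 119.1] [ 81.1 117.3] [  83.4 -107.8]
rails inner +y end top [-56.3 114.2] [ 45.5 112.7]
holes [-33.6  42.5] [25.9 42.4] plate +y [-52.2 101.7] [48.  99.2] knob [-92.6   5.3]
tip [array([ 12.8, 124.5])] [ 12.8 137.8] [ 12.8 131.2] tool [ -0.23210011 129.22601878]
```

View pics/w2c.png

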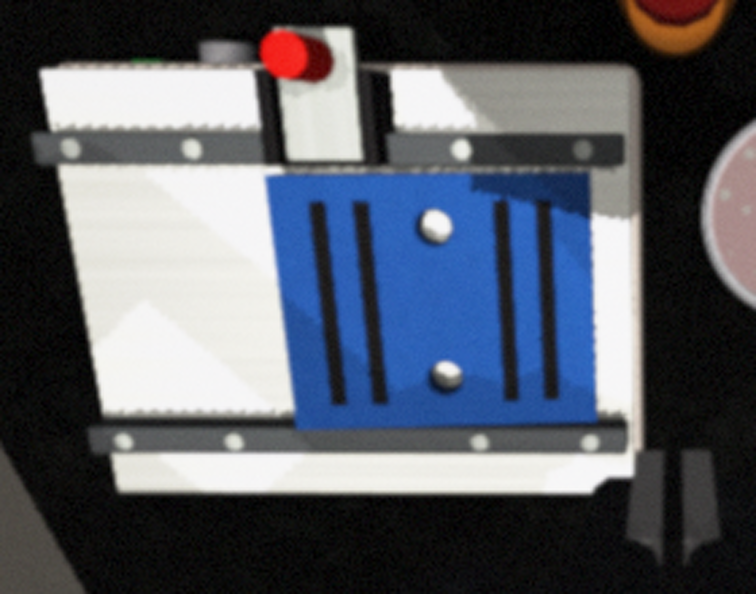

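```bash
python3 - <<'E'
from h import *
s=get_state();f=grab_frame('wrist');M,c=wcam(f,s);print(c,f['hand_eye'])
for dy in(-14,0,14):
  for dz in(-19,0):
    p=s['ee_pos']+np.array([0,0,dz]);p[:2]+=Rm@[0,dy]
    q=(p-c)@M;print(dy,dz,f['cx']+f['fx']*q[0]/q[2],f['cy']+f['fy']*q[1]/q[2])
T=grab_frame('top');print(proj(T,s['ee_pos']+[0,0,-19]))
E
```

```text
[516.74125159 273.62184971 373.0271714 ] [[ 7.87540765e-04 -9.65072299e-01 -2.61982515e-01  6.55805819e+01]
 [ 9.99999675e-01  8.04971952e-04  4.07827892e-05  8.07802173e-01]
 [ 1.71530237e-04 -2.61982462e-01  9.65072619e-01 -1.22954069e+02]
 [ 0.00000000e+00  0.00000000e+00  0.00000000e+00  1.00000000e+00]]
-14 -19 229.06931627146514 243.11021990126076
-14 0 225.04058228981813 261.44992504037947
0 -19 257.1265491473197 243.11915746977107
0 0 256.8862330712678 261.460623238678
14 -19 285.1852749525759 243.1280955138507
14 0 288.7338071794739 261.47132208309716
[[282.60033531 147.07814878]]
```

View pics/t1.png

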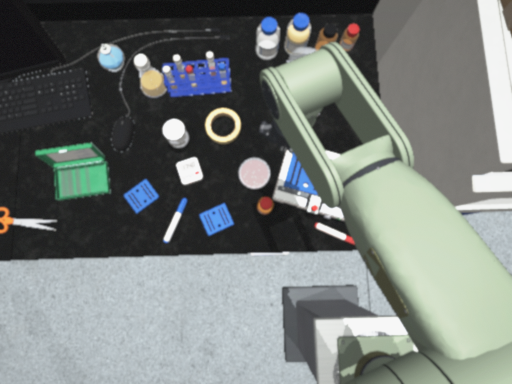

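```bash
python3 -m handwheel '[0,0,-4,0,0, 0,0,-8,0,0, 0,0,-12,0,0, 0,0,-15,0,0, 0,0,-17,0,0, 0,0,-18,0,0, 0,0,-18,0,0, 0,0,-18,0,0]'
python3 - <<'E'
from h import *
s=get_state();print(s['ee_pos'],loc(s['ee_pos']),s['force']);snap('side','s3.png')
im=cv2.imread('pics/s3.png');cv2.imwrite('pics/s3c.png',cv2.resize(im[180:350,195:345],None,fx=4,fy=3.5,interpolation=cv2.INTER_CUBIC))
E
```

```text
time_s: 2.45
ee_pos: [579.7, 253.1, 71.5]
orientation: [0.001, 0.156, 0.988, 0.001]
force: [0.5, -0.3, -0.3]
gripper_width: 0.001
[579.70956168 253.09339115  71.49561714] [-1.05401100e-01  1.30445266e+02] [ 0.52735269 -0.31027852 -0.27380441]
```

View pics/s3c.png

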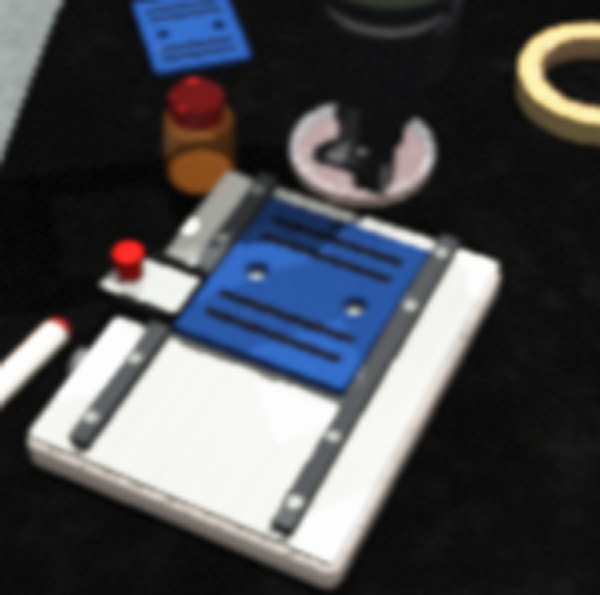

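The fingertips hang just beyond the plate's +y end and clear of the dish. I lower 8 mm and approach along −y until contact.

```bash
python3 -m handwheel '[0,0,-0.5,0,0, 0,0,-0.85,0,0, -0.15,-0.48,-0.85,0,0, -0.31,-0.95,-0.85,0,0, -0.46,-1.43,-0.85,0,0, -0.46,-1.43,-0.85,0,0]'
python3 - <<'E'
from h import *
s=get_state();print(s['ee_pos'],loc(s['ee_pos']),s['force'])
E
```

```text
time_s: 3.1
ee_pos: [574.4, 237.2, 61.9]
orientation: [-0.0, 0.157, 0.988, -0.0]
force: [1.0, 0.5, 0.2]
gripper_width: -0.002
[574.4181845  237.15422269  61.93464614] [ -0.21232592 113.65109068] [0.96072655 0.54116081 0.23140369]
```

```bash
python3 -m handwheel '[-0.09,-0.29,0.05,0,0, -0.19,-0.57,0.05,0,0, -0.28,-0.86,0.05,0,0, -0.37,-1.14,0.05,0,0, -0.37,-1.14,0.05,0,0]'
python3 - <<'E'
from h import *
s=get_state();print(s['ee_pos'],loc(s['ee_pos']),s['force']);snap('side','s4.png')
im=cv2.imread('pics/s4.png');cv2.imwrite('pics/s4c.png',cv2.resize(im[180:350,195:345],None,fx=4,fy=3.5,interpolation=cv2.INTER_CUBIC))
E
```

```text
time_s: 3.6
ee_pos: [571.3, 226.6, 62.8]
orientation: [0.001, 0.157, 0.988, 0.0]
force: [1.2, 0.3, 2.3]
gripper_width: 0.001
[571.31141733 226.5631933   62.75589899] [  0.10577099 102.61837931] [1.17889362 0.3341886  2.28918276]
```

View pics/s4c.png

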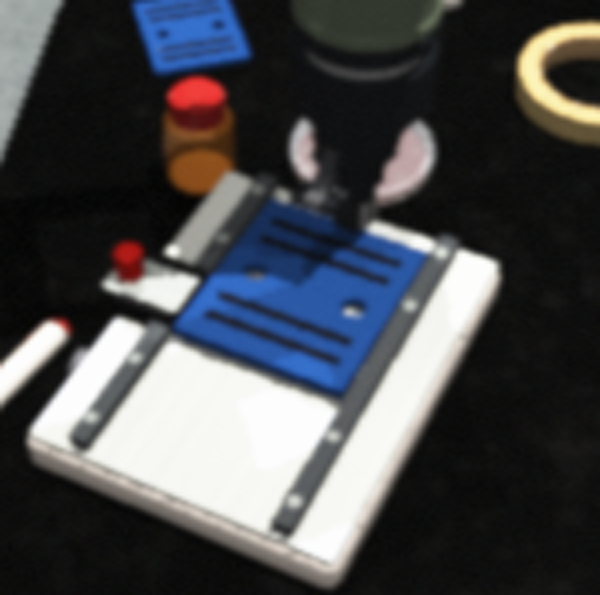

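```bash
python3 -m handwheel '[-0.09,-0.29,0,0,0, -0.19,-0.57,0,0,0, -0.28,-0.86,0,0,0, -0.37,-1.14,0,0,0, -0.37,-1.14,0,0,0]'
python3 - <<'E'
from h import *
s=get_state();print(s['ee_pos'],loc(s['ee_pos']),s['force']);snap('side','s5.png')
im=cv2.imread('pics/s5.png');cv2.imwrite('pics/s5c.png',cv2.resize(im[180:350,195:345],None,fx=4,fy=3.5,interpolation=cv2.INTER_CUBIC))
E
```

```text
time_s: 4.15
ee_pos: [567.5, 215.0, 62.7]
orientation: [0.0, 0.157, 0.988, 0.0]
force: [1.6, 2.7, 5.4]
gripper_width: 0.0
[567.45432247 214.95039498  62.73538679] [2.60078244e-02 9.03820439e+01] [1.64050007 2.65969341 5.37001491]
```

View pics/s5c.png

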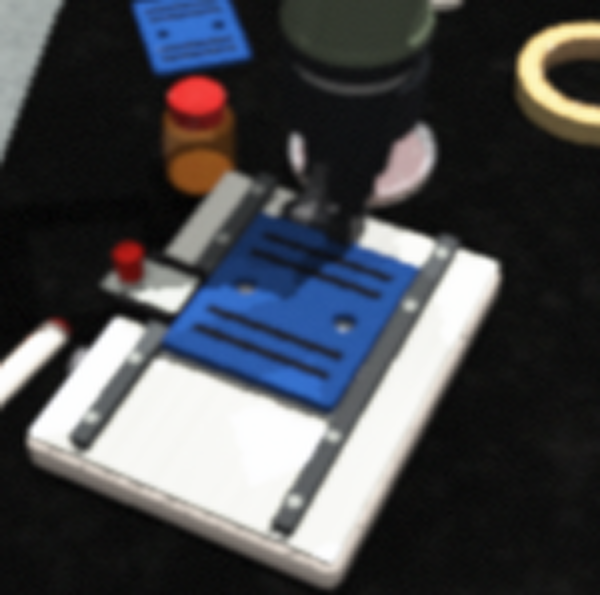

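```bash
python3 -m handwheel '[-0.09,-0.29,0.05,0,0, -0.19,-0.57,0.05,0,0, -0.28,-0.86,0.05,0,0, -0.37,-1.14,0.05,0,0, -0.46,-1.43,0.05,0,0, -0.46,-1.43,0.05,0,0]'
python3 - <<'E'
from h import *
s=get_state();print(s['ee_pos'],loc(s['ee_pos']),s['force']);snap('side','s6.png')
im=cv2.imread('pics/s6.png');cv2.imwrite('pics/s6c.png',cv2.resize(im[180:350,195:345],None,fx=4,fy=3.5,interpolation=cv2.INTER_CUBIC))
E
```

```text
time_s: 4.8
ee_pos: [562.3, 200.2, 62.8]
orientation: [-0.0, 0.157, 0.988, -0.0]
force: [0.5, 1.4, 3.4]
gripper_width: -0.003
[562.31446351 200.21386096  62.76010291] [-0.30844908 74.77846346] [0.52347944 1.42632092 3.43009855]
```

View pics/s6c.png

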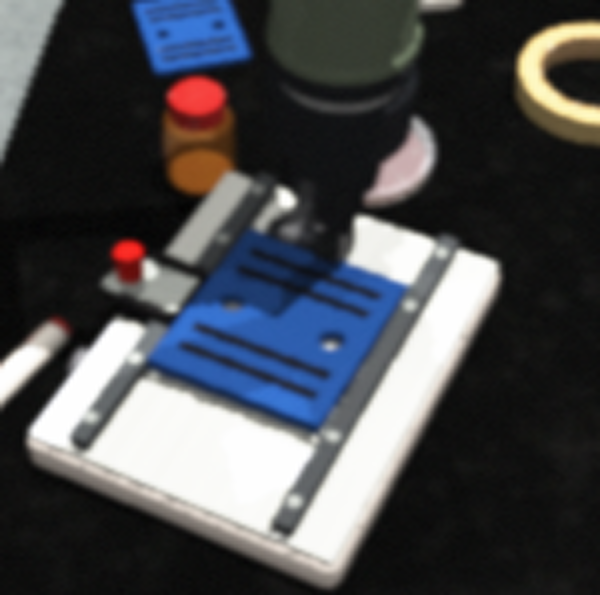

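```bash
python3 - <<'E'
from h import *
S=grab_frame('side')
k=lambda u,v:((u+.5)/4-.5+195,(v+.5)/3.5-.5+180)
for n,p,z in[('hole+ now',(333,342),56),('hole- now',(233,303),56),('hole+ 0',(356,306),55),('hole- 0',(257,271),55)]:print(n,loc(ray(S,k(*p),z)).round(1))
E
```

```text
hole+ now [32.5  7. ]
hole- now [-28.2   8.3]
hole+ 0 [32.7 36.8]
hole- 0 [-27.5  36.4]
```

About 7 mm remain, so I continue gently.

```bash
python3 -m handwheel '[-0.06,-0.19,0,0,0, -0.12,-0.38,0,0,0, -0.15,-0.48,0,0,0, -0.15,-0.48,0,0,0]'
python3 - <<'E'
from h import *
s=get_state();print(loc(s['ee_pos']),s['ee_pos'][2],s['force'])
E
python3 -m handwheel '[-0.03,-0.1,0,0,0, -0.06,-0.19,0,0,0, -0.06,-0.19,0,0,0, -0.06,-0.19,0,0,0]'
python3 - <<'E'
from h import *
s=get_state();print(loc(s['ee_pos']),s['ee_pos'][2],s['force']);snap('side','s7.png')
im=cv2.imread('pics/s7.png');cv2.imwrite('pics/s7c.png',cv2.resize(im[180:350,195:345],None,fx=4,fy=3.5,interpolation=cv2.INTER_CUBIC))
E
```

```text
time_s: 5.3
ee_pos: [560.7, 195.6, 62.6]
orientation: [-0.0, 0.157, 0.988, -0.001]
force: [1.1, 1.1, 3.7]
gripper_width: -0.0
[-0.37503374 69.882811  ] 62.551905458567354 [1.10404193 1.11315545 3.69804516]
time_s: 5.7
ee_pos: [560.4, 194.1, 62.6]
orientation: [-0.0, 0.157, 0.988, -0.0]
force: [0.4, 0.8, 0.9]
gripper_width: 0.003
[-0.27752978 68.34132779] 62.571693939012285 [0.38782172 0.77010312 0.87798949]
```

View pics/s7c.png

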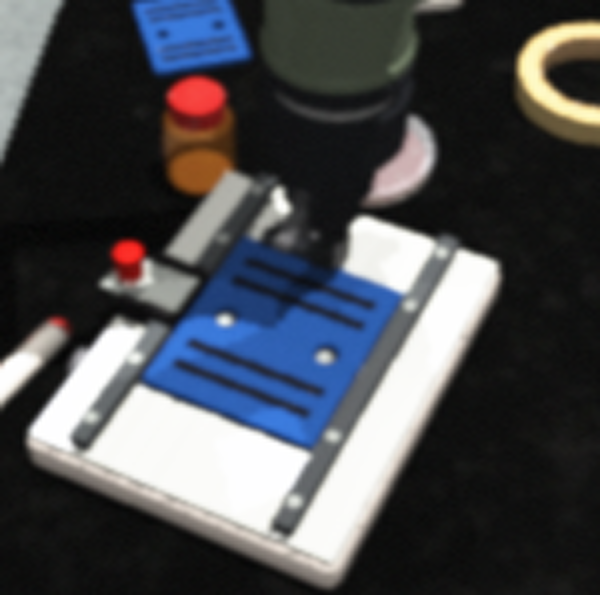

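The holes are now filled with the white pin tops at (226,319) and (325,356), and the front shadow is gone, so the plate has dropped. I back off along +y, rise and check.

```bash
python3 -m handwheel '[0.15,0.48,0,0,0, 0.31,0.95,0,0,0, 0.31,0.95,2,0,0, 0.31,0.95,6,0,0, 0.31,0.95,10,0,0, 0.31,0.95,14,0,0, -2,0.95,17,0,0, -4,0.95,17,0,0, -4,0.95,17,0,0]'
python3 - <<'E'
from h import *
s=get_state();print(s['ee_pos'],loc(s['ee_pos']),s['force']);f=snap('wrist','w8.png')
im=cv2.imread('pics/w8.png');cv2.imwrite('pics/w8c.png',cv2.resize(im,None,fx=1.5,fy=1.5,interpolation=cv2.INTER_CUBIC))
snap('side','s8.png')
im=cv2.imread('pics/s8.png');cv2.imwrite('pics/s8c.png',cv2.resize(im[180:350,195:345],None,fx=4,fy=3.5,interpolation=cv2.INTER_CUBIC))
E
```

```text
time_s: 6.65
ee_pos: [518.8, 204.0, 234.0]
orientation: [0.0, 0.156, 0.988, 0.0]
force: [0.3, 0.8, 0.6]
gripper_width: -0.002
[518.82931842 204.00589546 233.96355648] [-42.83708279  64.94725374] [0.32439003 0.83235962 0.58671807]
```

View pics/w8c.png

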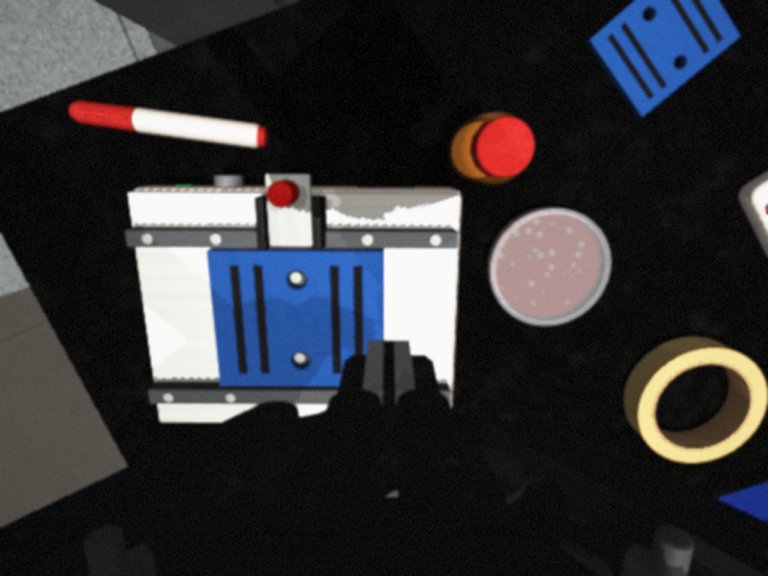

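View pics/s8c.png

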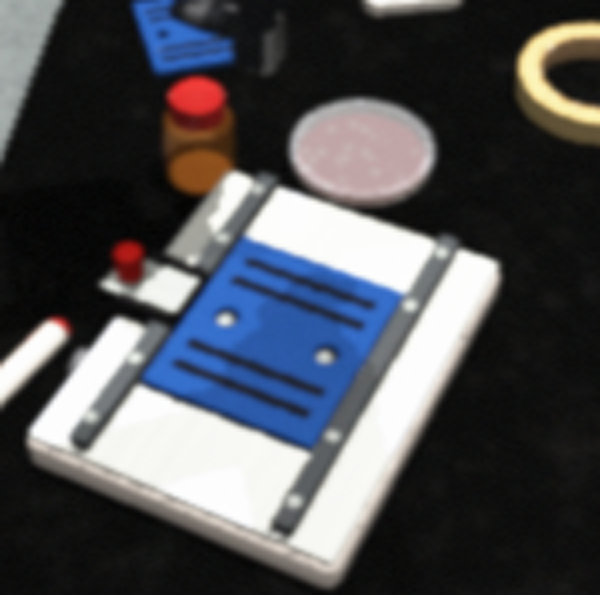

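```bash
python3 - <<'E'
from h import *
s=get_state();f=grab_frame('wrist')
print(s['ee_pos'],loc(s['ee_pos']));L=lambda u,v,z:loc(wray(f,s,(u/1.5,v/1.5),z)).round(1)
print('knob',L(281,193,82.5),'pins',L(297,278,47),L(301,359,47),'plate',L(211,251,50),L(383,250,50),L(221,385,50))
S=grab_frame('side');k=lambda u,v:((u+.5)/4-.5+195,(v+.5)/3.5-.5+180)
print('side pins',loc(ray(S,k(227,318),47)),loc(ray(S,k(325,356),47)),'plate',[loc(ray(S,k(*q),50)).round(1) for q in[(245,238),(405,292),(315,448),(143,384)]])
t=c0+Rm@[-125,2];print('target',t,'shift cm',(t-s['ee_pos'][:2])/10)
E
```

```text
[520.55728593 203.93892578 232.59644473] [-41.17299326  65.41753312]
knob [-88.4   4.1] pins [-28.7   3.6] [31.5  3.4] plate [-48.1 -52.4] [-48.8  62.7] [ 50.6 -55. ]
side pins [-28.97746518   2.24852316] [30.62359646  1.35504568] plate [array([-46.9,  59.8]), array([51.5, 61.5]), array([ 52.4, -58.1]), array([-46.3, -60.5])]
target [421.23596945 169.52923733] shift cm [-9.93213165 -3.44096885]
```

```bash
python3 -m handwheel '[-3.3,-1.1,0,0,0, -6.6,-2.3,0,0,0, -9.9,-3.4,0,0,0, -9.9,-3.4,-3,0,0, -9.9,-3.4,-6,0,0, -9.9,-3.4,-9,0,0, -9.9,-3.4,-12,0,0, -9.9,-3.4,-14,0,0, -9.9,-3.4,-15.2,0,0, -9.9,-3.4,-15.2,0,0, -9.9,-3.4,-15.2,0,0]'
python3 - <<'E'
from h import *
s=get_state();print(s['ee_pos'],loc(s['ee_pos']),s['force'])
for n in('side','top'):
  snap(n,n+'9.png')
im=cv2.imread('pics/side9.png');cv2.imwrite('pics/s9c.png',cv2.resize(im[180:350,165:315],None,fx=4,fy=3.5,interpolation=cv2.INTER_CUBIC))
E
```

```text
time_s: 7.95
ee_pos: [422.1, 169.8, 80.5]
orientation: [-0.0, 0.157, 0.988, -0.0]
force: [-0.4, 0.5, -0.5]
gripper_width: 0.001
[422.13716044 169.78491528  80.52533729] [-124.22192527    2.52164751] [-0.44111812  0.52562733 -0.52069477]
```

View pics/s9c.png

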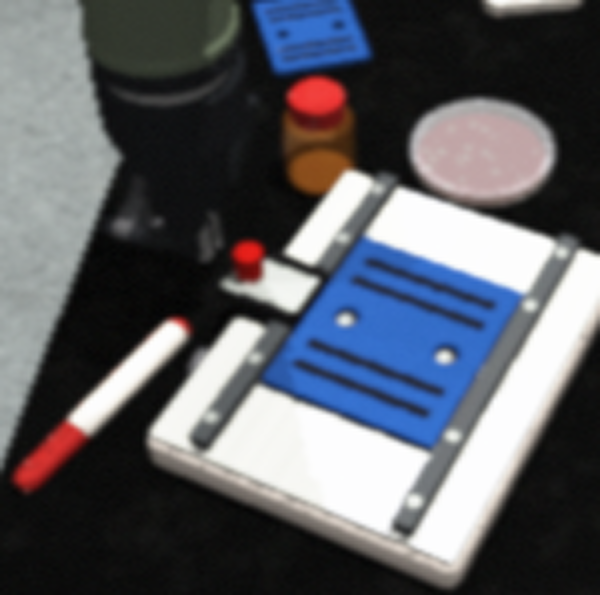

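```bash
python3 -m handwheel '[0.38,-0.12,0,0,0, 0.76,-0.25,0,0,0, 1.14,-0.37,0,0,0, 1.43,-0.46,0,0,0, 1.71,-0.56,0,0,0, 2,-0.65,0,0,0, 2,-0.65,0,0,0]'
python3 - <<'E'
from h import *
s=get_state();print(s['ee_pos'],loc(s['ee_pos']),s['force'])
snap('side','s10.png')
im=cv2.imread('pics/s10.png');cv2.imwrite('pics/s10c.png',cv2.resize(im[180:350,165:315],None,fx=4,fy=3.5,interpolation=cv2.INTER_CUBIC))
E
```

```text
time_s: 8.75
ee_pos: [441.9, 163.1, 80.8]
orientation: [0.0, 0.157, 0.988, -0.0]
force: [-1.0, 0.3, 0.2]
gripper_width: 0.003
[441.86666153 163.07973803  80.76555525] [-103.38604097    2.24139613] [-0.97944109  0.31979647  0.17177588]
```

View pics/s10c.png

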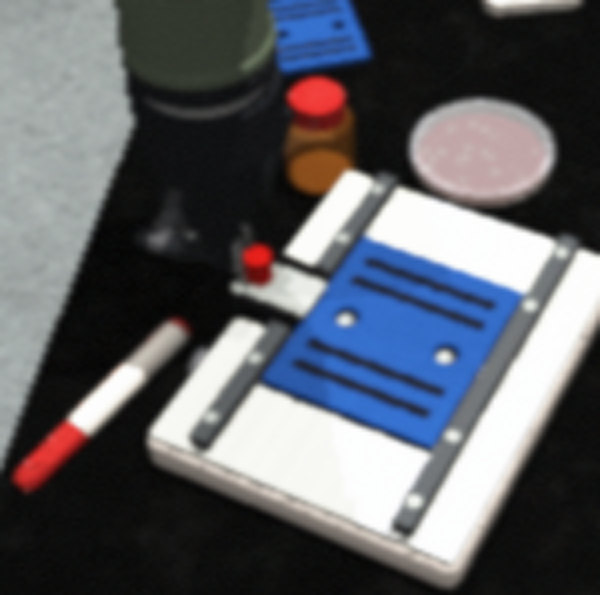

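The knob has moved a few mm and is in contact. I keep pushing.

```bash
python3 -m handwheel '[0.19,-0.06,0,0,0, 0.38,-0.12,0,0,0, 0.57,-0.19,0,0,0, 0.76,-0.25,0,0,0, 0.95,-0.31,0,0,0, 0.95,-0.31,0,0,0]'
python3 - <<'E'
from h import *
s=get_state();print(loc(s['ee_pos']),s['force'])
E
python3 -m handwheel '[0.1,-0.03,0,0,0, 0.19,-0.06,0,0,0, 0.19,-0.06,0,0,0]'
python3 - <<'E'
from h import *
s=get_state();print(s['ee_pos'],loc(s['ee_pos']),s['force'])
snap('side','s11.png')
im=cv2.imread('pics/s11.png');cv2.imwrite('pics/s11c.png',cv2.resize(im[180:350,165:315],None,fx=4,fy=3.5,interpolation=cv2.INTER_CUBIC))
E
```

```text
time_s: 9.4
ee_pos: [451.4, 160.0, 80.8]
orientation: [0.0, 0.157, 0.988, -0.0]
force: [0.5, 0.1, 0.1]
gripper_width: -0.004
[-93.36695082   2.24692269] [0.48519678 0.06654892 0.08445119]
time_s: 9.7
ee_pos: [451.8, 159.8, 80.7]
orientation: [-0.001, 0.157, 0.988, 0.0]
force: [-4.6, 2.0, 2.7]
gripper_width: -0.003
[451.81918739 159.77083651  80.73448985] [-92.8981196    2.16994339] [-4.60126851  1.96058549  2.71270501]
```

View pics/s11c.png

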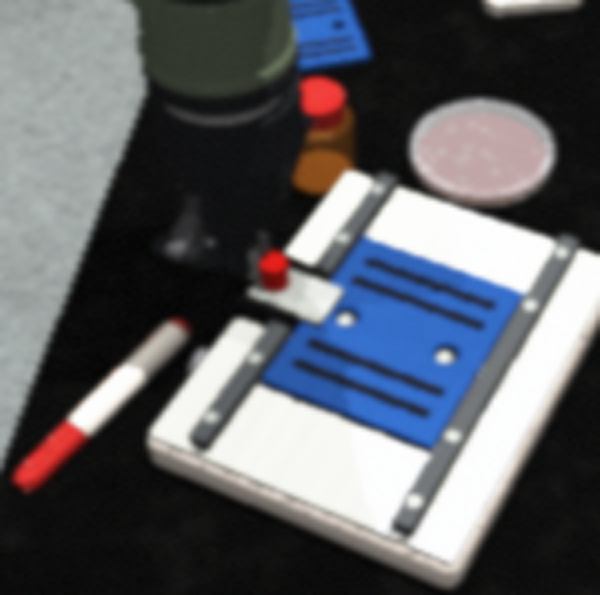

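The tongue now reaches over the plate's edge and the force is rising. I push a little more to confirm the end stop.

```bash
python3 -m handwheel '[0.1,-0.03,0,0,0, 0.19,-0.06,0,0,0, 0.29,-0.09,0,0,0, 0.29,-0.09,0,0,0, 0.29,-0.09,0,0,0]'
python3 - <<'E'
from h import *
s=get_state();print(s['ee_pos'],loc(s['ee_pos']),s['force'])
S=snap('side','s12.png')
im=cv2.imread('pics/s12.png');cv2.imwrite('pics/s12c.png',cv2.resize(im[230:310,210:310],None,fx=7,fy=7,interpolation=cv2.INTER_CUBIC))
E
```

```text
time_s: 10.25
ee_pos: [452.1, 159.6, 80.7]
orientation: [-0.004, 0.158, 0.987, 0.0]
force: [-11.5, 8.1, 7.7]
gripper_width: -0.002
[452.06264149 159.58329818  80.71519357] [-92.60862846   2.0668153 ] [-11.47661555   8.07012824   7.66289752]
```

View pics/s12c.png

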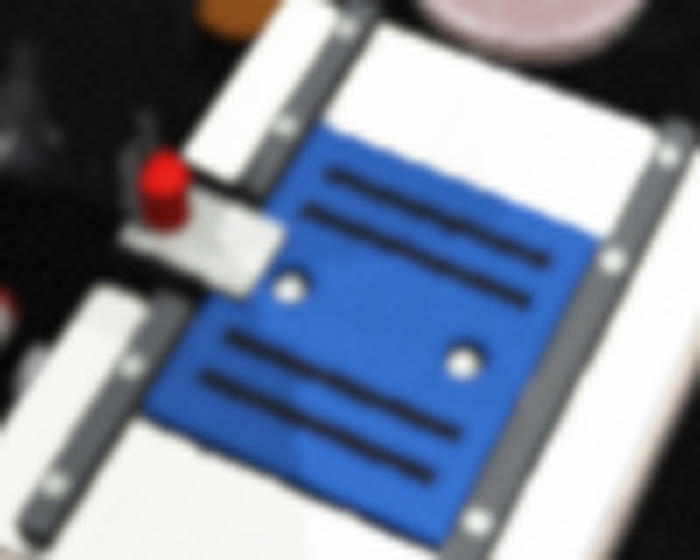

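It is at the hard stop: about 16 N with no further motion. I retract straight back and then up.

```bash
python3 -m handwheel '[-0.5,0.16,0,0,0, -1.5,0.49,0,0,0, -3,0.97,0,0,0, -3,0.97,3,0,0, -3,0.97,6,0,0, -3,0.97,10,0,0, -3,0.97,14,0,0, -3,0.97,16,0,0, -3,0.97,16,0,0, -3,0.97,16,0,0]'
python3 - <<'E'
from h import *
s=get_state();print(s['ee_pos'],loc(s['ee_pos']),s['force'])
S=snap('side','s13.png');snap('top','t13.png')
im=cv2.imread('pics/s13.png');cv2.imwrite('pics/s13c.png',cv2.resize(im[200:350,165:325],None,fx=4,fy=4,interpolation=cv2.INTER_CUBIC))
def knob(f):
    a=cv2.imread(f)[240:285,210:245];h=cv2.cvtColor(a,cv2.COLOR_BGR2HSV);m=((h[...,1]>170)&(h[...,2]>70)&((h[...,0]<8)|(h[...,0]>172))).astype(np.uint8)
    n,l,st,c=cv2.connectedComponentsWithStats(m);i=1+st[1:,4].argmax();return c[i]+[210,240],st[i,4]
for f in('pics/s8.png','pics/s13.png'):
    k,a=knob(f);print(f,k,a,loc(ray(S,k,74)))
E
```

```text
time_s: 11.3
ee_pos: [425.0, 168.3, 240.4]
orientation: [-0.0, 0.157, 0.988, -0.0]
force: [-0.0, -0.5, -0.2]
gripper_width: -0.0
[425.04227952 168.29298134 240.36802942] [-120.9979599     2.00046518] [-0.02144242 -0.51753436 -0.15305573]
pics/s8.png [226.68656716 253.50746269] 67 [-88.99944311   1.62815676]
pics/s13.png [232.58208955 255.76119403] 67 [-74.46442857   2.15007532]
```

View pics/s13c.png

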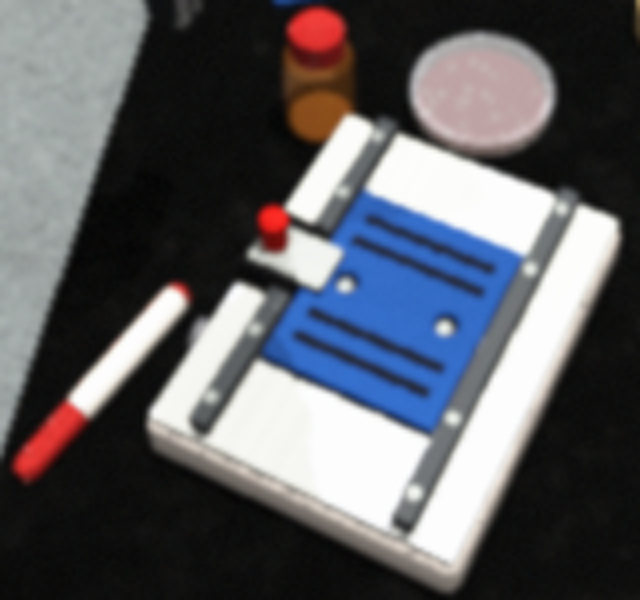

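View pics/t13.png

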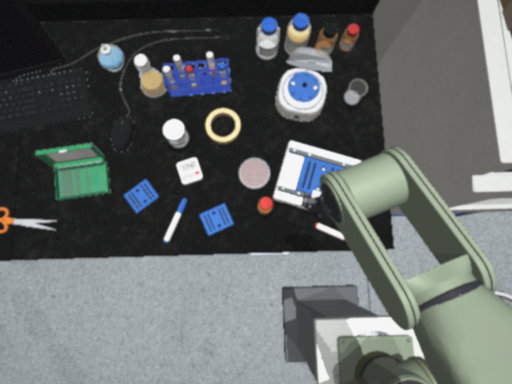

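Side-view travel reads 14.5 mm from a small mask, so I'll check it more precisely with image registration.

```bash
python3 - <<'E'
from h import *
S=grab_frame('side')
w=lambda x,y,z:np.r_[c0+Rm@[x,y],z]
for d in(13,14.5,16):print(d,proj(S,w(-89+d,2,72))-proj(S,w(-89,2,72)))
a=cv2.imread('pics/side0.png').astype(np.float32);b=cv2.imread('pics/s13.png').astype(np.float32)
# redness
rd=lambda i:np.clip(i[...,2]-np.maximum(i[...,0],i[...,1]),0,None)
A,B=rd(a),rd(b)
for y0,y1 in((243,266),(243,256)):
  g=np.mgrid[y0:y1,215:243]
  ca=[(A[y0:y1,215:243]*g[k]).sum()/A[y0:y1,215:243].sum() for k in(1,0)]
  cb=[(B[y0:y1,215:243]*g[k]).sum()/B[y0:y1,215:243].sum() for k in(1,0)]
  print(ca,cb,np.subtract(cb,ca))
t=a[242:264,217:237]
best=None
T=cv2.resize(A[242:264,218:236],None,fx=8,fy=8,interpolation=cv2.INTER_CUBIC);G=cv2.resize(B[236:276,210:252],None,fx=8,fy=8,interpolation=cv2.INTER_CUBIC)
r=cv2.matchTemplate(G,T,cv2.TM_CCOEFF_NORMED);_,m,_,l=cv2.minMaxLoc(r);print(m,l[0]/8+210-218,l[1]/8+236-242)
E
```

```text
13 [[5.15642321 2.17079559]]
14.5 [[5.75466823 2.42264995]]
16 [[6.35359455 2.67479113]]
[np.float64(226.64950429059402), np.float64(252.78638673664918)] [np.float64(232.87435107787064), np.float64(255.5148262208535)] [6.22484679 2.72843948]
[np.float64(226.58851772397588), np.float64(251.69639391153336)] [np.float64(232.81123919308357), np.float64(253.32756964457252)] [6.22272147 1.63117573]
0.9939188957214355 6.25 2.75
```

Registration gives a 6.25/2.75 px shift, which is about 15.9 mm of travel, so the bolt is fully in. The plate is flat with the pins in both holes, and the bystanders have not moved.

```bash
python3 -c "
from rig import finish_job;print(finish_job())"
```

```text
the job is handed in; nothing more can be done
None
```

The plate is seated over both pins, the bolt is fully in, and the job is handed in. Robot time at hand-in was about 11.4 s of the 51 s. No verdict is reported, so the checks below are my own.

**What I did:** With the shut fingertips I pushed the large blue plate's +y end about 37 mm towards −y until both holes dropped over the pins. After backing off, I pushed the red knob along +x to its end stop, then retracted clear.

**What the last checks showed:**
- **Plate:** the side and wrist views show both pin tops in the holes, and the plate lies flat.
- **Bolt:** its tongue reaches over the plate's edge. It held against about 16 N with no further motion.
- **Robot:** the wrist force is about 0 and the tool is clear of everything.
- **Bystanders:** in the last pictures they look to be where they stood. I judged this by eye and did not measure it; the arm partly hides the red marker in the top view.

**What disagreed:**
- **Camera positions:** the wrist camera placed the shaker about 5 mm away from the fixed cameras' estimate. I settled this by feeling for contact.
- **Bolt travel:** a first rough estimate gave 14.5 mm; sub-pixel registration gave about 15.9 mm of the 16 mm. Both exceed the required 13 mm.

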